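# Slide the two cast weights off the bench end into the hanging bin

### The job

Clear the two heavy cast-iron weights, the round one and the square one, off the bench into the grey bin that hangs on its right-hand end. They are too wide to grip and too heavy to lift: push them along the bench top, round whatever is in the way, and over the edge so that they tip into the bin; never pick them up. Leave the wooden height block, the glass tumbler and the lidded jar standing where they are, and finish with nothing touched.

Things in the scene. Friction and masses are not known exactly. Their poses are not given: they have to be found in the camera images.
- round_weight: Loose round cast-iron weight: a dark solid disc, 96 mm in diameter, 28 mm high, about 1.2 kg (0.8 to 1.2 times that), lying flat on the bench; vertical sides, sunk ring on top with a hub. Origin: centre of its underside; z is its axis, up. Slides on the bench when pushed with about 5 to 15 N.
- round_center (a point): Middle of the round weight, on its axis 14 mm above its underside.
- square_weight: Loose rectangular cast-iron weight: a dark block 100 mm (its x) by 90 mm (its y) by 30 mm high, about 1.3 kg (0.8 to 1.2 times that), lying flat on the bench at any yaw; vertical flat sides, edges rounded 3 mm, crossed ribs on top. Origin: centre of its underside. Slides like the round one; a flat side pushed by two separated fingertips lines up with them, and a corner pushed between two half-open fingers stays cradled there.
- square_center (a point): Middle of the square weight, 15 mm above its underside.
- parts_bin: Fixed grey open-topped bin hung on the right-hand (-y) end of the bench, 230 mm long (x) by 200 mm (y) outside, walls 5 mm, 120 mm deep. Origin: centre of its underside; axes along the world's. Its rim lies 4 mm below the bench top, its near (+y) wall 2 mm beyond the bench's edge; only the far (-y) wall rises, as a stop, to 39 mm above the bench top. It hangs at a different place along the edge (x) each time.
- bin_mouth (a point): Point at bench-top height (z = 0) over the middle of the bin's near wall's outer face. The bench's straight right-hand edge, parallel to x, runs 2 mm to +y of it (edge at y = -0.250); a weight tips in once its middle has passed the edge. The mouth spans 110 mm to either side of this point in x.
- height_block: Bystander, loose: upright hardwood block 40 (x) by 50 (y) by 85 mm high, standing among the weights at any yaw. Origin: centre of its underside.
- tumbler_a: Bystander, loose: clear glass tumbler, 72 mm across, 98 mm high, standing beside the way to the bin. Origin: centre of its underside.
- frit_jar: Bystander, loose: small jar with a dark lid, 44 mm across, 105 mm high, standing beside the way to the bin, on the other side from the tumbler. Origin: centre of its underside.
- vice_corner (a point): Fixed, the same each time: blue bench vice at the near right of the bench. Corner of its foot farthest from the robot and nearest the weights (+x, +y). From this point the vice takes up 200 mm towards -x and 110 mm towards -y, up to 76 mm high.
- control_box_corner (a point): Fixed, the same each time: grey control box with a dial at the far side of the bench. Near right (-x, -y) foot corner of the area it takes up, which runs from here 140 mm towards +x and 180 mm towards +y, up to 90 mm high. Other clutter (glasses, bottles, markers, scissors) stands only farther from the robot than x = 0.69 or more than 0.40 to the left (y).

How it is judged:
At the end, for the whole second after the job is handed in: The middles of both weights are inside the bin's outline and at least 30 mm below the bench top, at rest (under 0.03 m/s); height block, tumbler and jar stand upright within 15 mm of where they started (x of round_center in the frame of parts_bin between -0.115 and 0.115 m and y of round_center in the frame of parts_bin between -0.1 and 0.1 m and height (world z) of each of round_center, square_center below -0.03 m and x of square_center in the frame of parts_bin between -0.115 and 0.115 m and y of square_center in the frame of parts_bin between -0.1 and 0.1 m and linear speed of each of round_weight, square_weight below 0.03 m/s and distance of each of height_block, tumbler_a, frit_jar from where it was at the start of the episode below 0.015 m and angle between each of height_block, tumbler_a, frit_jar's own z axis and vertical below 0.15 rad); the robot touches nothing.
It fails at once if the round weight is lifted (its underside's centre more than 15 mm above the bench) (height (world z) of round_weight above 0.015 m).
It fails at once if the square weight is lifted (its underside's centre more than 15 mm above the bench) (height (world z) of square_weight above 0.015 m).
It fails at once if the wooden height block is moved by more than 15 mm or tipped by more than 0.3 rad (distance of height_block from where it was at the start of the episode above 0.015 m or angle between height_block's own z axis and vertical above 0.3 rad).
It fails at once if the glass tumbler is moved by more than 15 mm or tipped by more than 0.3 rad (distance of tumbler_a from where it was at the start of the episode above 0.015 m or angle between tumbler_a's own z axis and vertical above 0.3 rad).
It fails at once if the lidded jar is moved by more than 15 mm or tipped by more than 0.3 rad (distance of frit_jar from where it was at the start of the episode above 0.015 m or angle between frit_jar's own z axis and vertical above 0.3 rad).
It also fails if it takes over 61 s, if anything falls off the work surface, if the arm or the gripper's body presses on something with over 40 N, if the wrist force passes 120 N, or if a joint passes its speed limit or range.

### The arm

A 6-joint arm with a two-finger parallel gripper is mounted at the origin on a cart in front of the work surface, level with it; the furniture and walls round the work are solid. World frame = base frame: x ahead of the robot, y to its left, z up, the work surface at z = 0. Lengths are in m, angles in rad, forces in N, time in s.
With the tool pointing down it reaches from about 0.325 to 0.9 m from the base axis. Payload 3.5 kg.
Tool frame: the origin (TCP) lies at the very end of the fingers, on their centre line; the grasp point (between the pads) lies 19 mm behind it; y points along the fingers, z is the direction in which the jaws open and shut, and the axes are right-handed (so a half turn about y gives the same grasp; the last joint's range is limited). The gripper opens to 85 mm and grips with 20 to 120 N. Pads are 22 mm wide; open, the fingers measure 114 mm over their backs; the gripper's body (76 mm by 85 mm) begins 54 mm behind the grasp point. The pads swing forward as they close: fully open they stand 13 mm farther back than shut.
Start: joints at [-1.44, 0.276, -0.026, 1.268, 0, 1.467], TCP at [0.145, -0.608, 0.231] pointing down, gripper open.
Joint ranges: [-3.12, 3.12], [-0.85, 1.88], [-1.08, 1.24], [-1.95, 2.15], [-1.57, 1.53], [-3.14, 3.14]. Speed limits (rad/s): [2.57, 2.57, 3.14, 3.14, 3.14, 3.14].

### API

Orientations are given as a rotation vector (axis times angle).
In Python, from station import * gives the robot as it stands.
- The arm moves only by the tool carry_out, never from a script. Its argument "deltas" is a list of rows, each an object of numbers: "x", "y", "z": the shift along the tool's x, y, z in units of 0.5 m (1.0 is 0.5 m); "rx", "ry", "rz": the turn, a rotation vector about the tool's x, y, z in units of 120 degrees (1.0 is 120 degrees); "hand": the opening, from -1 (shut) to 1 (fully open). In form: [{"x": .., "y": .., "z": .., "rx": .., "ry": .., "rz": .., "hand": ..}, ...]. A call has 1 to 10 rows; each row is the pose to reach, as a shift and turn from the pose measured when the call began, along the tool's axes at that moment; what a row does not reach only later rows make up. A row lasts 1/10 s, in which the tool goes at most 50 mm and 8.59 degrees, less where a joint would pass 70% of its speed; a pose out of reach is approached as far as the arm can. A call with a number of a shift or a turn outside -1 to 1 is refused whole. A call with a gripper value outside its range is refused whole. The fingers move at their own pace and stop on an object; the grip force is fixed at half the most. Time passes only in rows, so rows that repeat a pose let the fingers close. It gives the time, the measured TCP pose, the force and the opening at its end, in the units of the state.
- observe(): the state, without advancing time (a new reading comes with each control period).
- read_camera(name): name is "scene" or "top" or "wrist"; returns the picture (400x640x3 uint8, blue, green, red); there is no depth.
- calibration(name): a dict with "mtx" (3x3 intrinsics, pixels), "R" (3x3) and "t" (3): a world point X has camera coordinates R X + t; the wrist camera has in their place "tool_from_camera" (4x4, takes a point from camera to tool coordinates, whose origin is the TCP and whose axes are the tool frame's). Camera axes: x right, y down, z forward; pixel columns grow to the right and rows downward; lengths in m; the calibration is good to about 2 mm. The wrist camera is an equidistant fisheye: a pixel r from the principal point sees the ray r / f radians off the axis. A picture is of the moment at which its call begins: read the wrist's pose just before it. calibration takes no time and is no camera call.
- hand_in(): hands the job in, once; it reports no verdict.
Trained networks look in the newest picture that a camera, given by its name, has taken for a name from the list of things; names that differ only in an ending like _2 or _b are one class to them, and where a whole thing is asked for, a point or a joint stands for the part that bears it (a point fixed in the world has none). Each returns a list of dicts, best first, with "score" (0 to 1); they miss things now and then, are a little off and sometimes report something else, mostly with a low value. They report only what shows in the picture. A call takes as long as a camera call.
- find_in(thing, camera): "position" ([x, y, z] in m, in world coordinates, good to about 4 mm: the middle of the surface that is visible of it).
The state is a dict: "time_s": time; "joints": joint angles; "joint_vel": joint speeds; "tau": joint torques, N m; "tool_pos": TCP position; "tcp_rot": TCP orientation; "force": force on the tool from outside, world axes, zero at the start; "wrist_torque": the same for the moment, N m; "finger_gap": opening from 0.0 (shut) to 1.0 (fully open).
Only numpy, scipy, OpenCV 4.12 (cv2) and the standard library are available. Lean on these libraries where they do the work, as an engineer would, in place of code of your own. Each camera call takes 0.05 s, during which the arm holds its last target.

## Working session

There is one attempt and no reset: what is moved stays moved. The work goes in short steps, Python scripts to look and compute and a tool call to move; the robot and the scene stay as the last step left them, time stands still between calls to the robot, and variables do not carry over. Pictures are saved under pics/ and viewed, and the job is handed in when it is done.

Besides the shell and the picture viewer there is one more tool, called after "Call:" as name([rows], argument=value, ...), one row to a line, values as JSON. carry_out: Moves the arm, as the interface text tells. Its arguments: {"type":"object","properties":{"deltas":{"type":"array","items":{"type":"object","properties":{"x":{"type":"number","minimum":-1,"maximum":1},"y":{"type":"number","minimum":-1,"maximum":1},"z":{"type":"number","minimum":-1,"maximum":1},"rx":{"type":"number","minimum":-1,"maximum":1},"ry":{"type":"number","minimum":-1,"maximum":1},"rz":{"type":"number","minimum":-1,"maximum":1},"hand":{"type":"number"}}}}},"required":["deltas"]}

```bash
mkdir -p pics; ls; python3 - <<'E'
from station import *
import cv2, numpy as np
print(observe())
for c in ["scene","top"]:
    im=read_camera(c); cv2.imwrite(f"pics/{c}0.png",im)
    k=calibration(c); print(c,np.round(k["mtx"],1).tolist(),np.round(k["R"],3).tolist(),np.round(k["t"],3).tolist())
for th in ["round_weight","square_weight","parts_bin","bin_mouth","height_block","tumbler_a","frit_jar","vice_corner","control_box_corner"]:
    for c in ["top","scene"]:
        try: print(th,c,[(np.round(d["position"],3).tolist(),round(d["score"],2)) for d in find_in(th,c)[:2]])
        except Exception as e: print(th,c,e)
E
```

```text
pics
{'time_s': 0.0, 'joints': array([-1.44040860e+00,  2.77147090e-01, -2.78943453e-02,  1.26800788e+00,
       -3.85445250e-06,  1.46738766e+00]), 'joint_vel': array([-3.45792189e-04,  1.78397593e-04, -1.05273083e-03,  1.20243162e-03,
        7.48739121e-07,  1.82220744e-03]), 'tau': array([-6.26719866e-04, -4.45499539e+01,  2.95206124e+01,  1.62019674e-02,
       -1.33175386e-04,  1.44287850e-05]), 'tool_pos': array([ 0.14467627, -0.60721565,  0.23014462]), 'tcp_rot': array([-0.2463498 ,  2.09985031, -2.0950928 ]), 'force': array([-0.28387765,  0.09504153,  0.10211066]), 'wrist_torque': array([ 0.01793494,  0.02967507, -0.01396832]), 'finger_gap': 0.99797868820123}
scene [[476.7, 0.0, 316.7], [0.0, 476.7, 195.8], [0.0, 0.0, 1.0]] [[-0.828, -0.561, -0.009], [-0.361, 0.544, -0.758], [0.43, -0.624, -0.653]] [0.456, 0.226, 0.982]
top [[426.7, 0.0, 327.0], [0.0, 426.7, 198.1], [0.0, 0.0, 1.0]] [[0.003, -1.0, 0.025], [-0.981, -0.008, -0.196], [0.196, -0.024, -0.98]] [-0.042, 0.565, 0.872]
round_weight top [([0.61, 0.075, 0.026], 0.58), ([0.595, -0.4, -0.114], 0.57)]
round_weight scene [
[... 480 characters left out ...]
 scene [([0.439, -0.19, 0.082], 0.56)]
frit_jar top [([0.696, -0.157, 0.1], 0.75)]
frit_jar scene [([0.699, -0.148, 0.071], 0.82)]
vice_corner top it knows: bin_mouth, frit_jar, height_block, parts_bin, round_center, round_weight, square_center, square_weight, tumbler
vice_corner scene it knows: bin_mouth, frit_jar, height_block, parts_bin, round_center, round_weight, square_center, square_weight, tumbler
control_box_corner top it knows: bin_mouth, frit_jar, height_block, parts_bin, round_center, round_weight, square_center, square_weight, tumbler
control_box_corner scene it knows: bin_mouth, frit_jar, height_block, parts_bin, round_center, round_weight, square_center, square_weight, tumbler
```

View pics/top0.png

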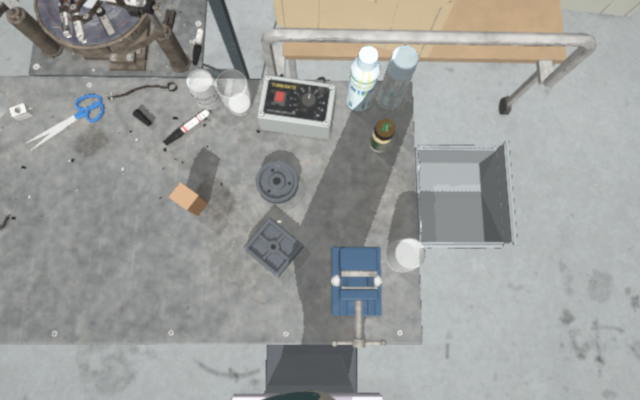

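View pics/scene0.png

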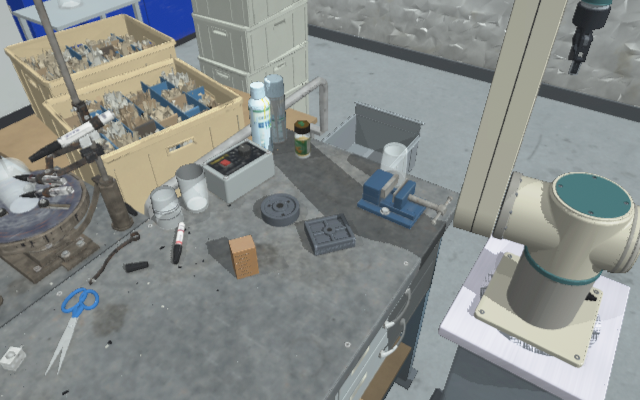

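The top picture shows the round weight at (277,181), square at (273,247), jar (383,135), tumbler (407,255), vice (357,280), block (187,199), and bin (465,195). The networks' positions agree with this. Next I'll zoom in for the corners.

```bash
cat > h.py <<'E'
from station import *
import cv2, numpy as np
from scipy.spatial.transform import Rotation as Ro
def px2w(c,u,v,z):
    k=calibration(c);R=np.array(k["R"]);t=np.array(k["t"]).ravel()
    o=-R.T@t; d=R.T@np.linalg.inv(k["mtx"])@[u,v,1]
    return o+d*(z-o[2])/d[2]
def w2px(c,X):
    k=calibration(c);p=np.array(k["mtx"])@(np.array(k["R"])@X+np.array(k["t"]).ravel());return p[:2]/p[2]
def plan(target,yawvec=None):
    """shift in tool units to target from the current pose; yawvec = wanted tool z in xy"""
    s=observe();R=Ro.from_rotvec(s["tcp_rot"]);
    d=R.inv().apply(np.array(target)-s["tool_pos"])/0.5
    return np.round(d,3)
E
python3 - <<'E'
from h import *
im=cv2.imread("pics/top0.png")
c=im[120:290,230:430]; cv2.imwrite("pics/top0z.png",cv2.resize(c,None,fx=4,fy=4,interpolation=cv2.INTER_CUBIC)[:600])
c=cv2.resize(im[160:290,235:345],None,fx=5,fy=5,interpolation=cv2.INTER_CUBIC)[:600]
cv2.imwrite("pics/top0y.png",c)
print(Ro.from_rotvec(observe()["tcp_rot"]).as_matrix().round(3))
for n,u,v,z in [("round",277,181,.028),("vice",381,247,0),("box",258,131,0),("boxr",331,136,0),("tumtop",408,245,.098),("jar",384,126,.105),("binn",417,145,-.004),("binf",417,246,-.004),("edge",421,340,0)]: print(n,px2w("top",u,v,z).round(3))
E
```

```text
[[-0.973  0.     0.232]
 [-0.232 -0.    -0.973]
 [-0.    -1.     0.   ]]
round [0.609 0.073 0.028]
vice [ 0.464 -0.164  0.   ]
box [0.738 0.124 0.   ]
boxr [ 0.727 -0.05   0.   ]
tumtop [ 0.46  -0.204  0.098]
jar [ 0.714 -0.16   0.105]
binn [ 0.709 -0.256 -0.004]
binf [ 0.467 -0.247 -0.004]
edge [ 0.263 -0.247  0.   ]
```

View pics/top0z.png

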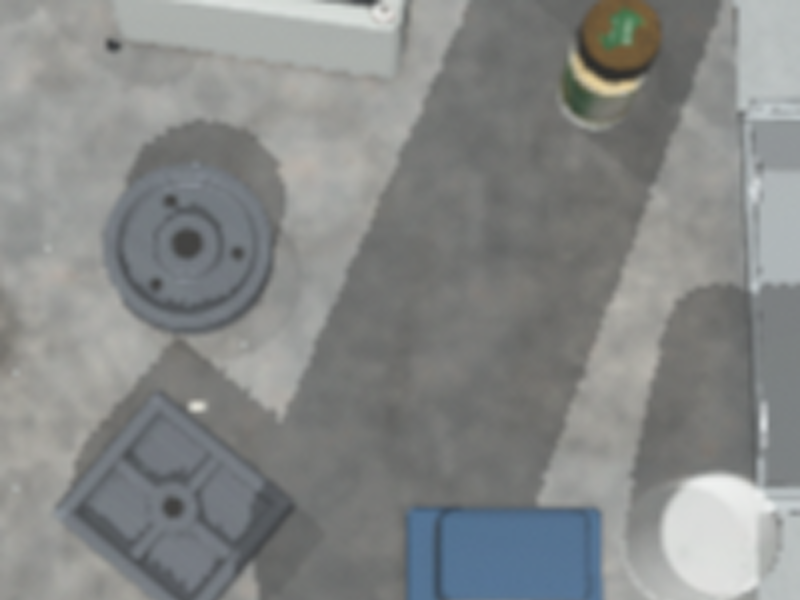

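View pics/top0y.png

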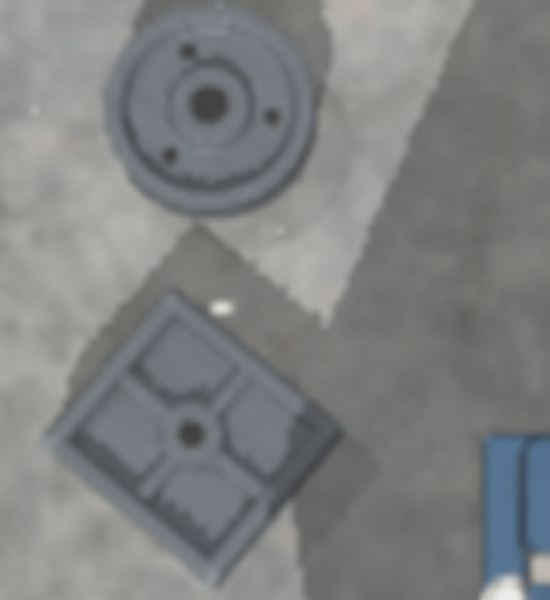

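```bash
python3 - <<'E'
from h import *
for n,u,v,z in [("sq t",269.6,218,.03),("sq r",303.6,246,.03),("sq b",278,276.6,.03),("sq l",244.6,247.4,.03),("sq c",273,246.6,.03),("vice",331.8,246.7,.03),("box r",328,139,0),("tumtop",410,253,.098),("jar",385,130,.105),("jarbase",378,152,0),("round",276.7,181,.028),("blk",187,199,.085)]: print(n,px2w("top",u,v,z).round(3))
for n,u,v,z in [("round",281,207,.028),("sqc",330,233,.03),("jar lid",302,124,.105)]: print(n,px2w("scene",u,v,z).round(3))
for t in [(0.50,-0.35,.2),(0.61,0.17,.2)]: print(plan(t))
E
```

```text
sq t [0.525 0.087 0.03 ]
sq r [0.463 0.011 0.03 ]
sq b [0.397 0.065 0.03 ]
sq l [0.46  0.139 0.03 ]
sq c [0.462 0.078 0.03 ]
vice [ 0.462 -0.051  0.03 ]
box r [ 0.72  -0.043  0.   ]
tumtop [ 0.444 -0.208  0.098]
jar [ 0.705 -0.162  0.105]
jarbase [ 0.689 -0.162  0.   ]
round [0.609 0.073 0.028]
blk [0.555 0.254 0.085]
round [0.606 0.076 0.028]
sqc [0.455 0.086 0.03 ]
jar lid [ 0.711 -0.164  0.105]
[-0.811  0.063 -0.337]
[-1.266  0.063 -1.298]
```

Call:
carry_out([
  {"x": -0.8,"y": -0.04,"z": -0.34,"ry": -0.638,"hand": 0.0},
  {"x": -0.8,"y": -0.04,"z": -0.34,"ry": -0.638,"hand": 0.0},
  {"x": -0.8,"y": -0.04,"z": -0.34,"ry": -0.638,"hand": 0.0},
  {"x": -0.8,"y": -0.04,"z": -0.34,"ry": -0.638,"hand": 0.0},
  {"x": -0.8,"y": -0.04,"z": -0.34,"ry": -0.638,"hand": 0.0},
  {"x": -0.8,"y": -0.04,"z": -0.34,"ry": -0.638,"hand": 0.0},
  {"x": -0.8,"y": -0.04,"z": -0.34,"ry": -0.638,"hand": 0.0},
  {"x": -0.8,"y": -0.04,"z": -0.34,"ry": -0.638,"hand": 0.0},
  {"x": -0.8,"y": -0.04,"z": -0.34,"ry": -0.638,"hand": 0.0},
  {"x": -0.8,"y": -0.04,"z": -0.34,"ry": -0.638,"hand": 0.0},
])

```text
invalid input at $.deltas[0]: expected keys x, y, z, rx, ry, rz, hand
```

```bash
python3 - <<'E'
from h import *
s=observe();print(s["joints"].round(2),s["tool_pos"].round(3),s["finger_gap"],s["time_s"])
print(Ro.from_rotvec(s["tcp_rot"]).as_matrix().round(3)); print(plan((0.606,0.152,.2)))
E
```

```text
[-1.44  0.28 -0.03  1.27  0.    1.47] [ 0.145 -0.608  0.231] 1.0016676846676982 0.8
[[-0.973  0.     0.232]
 [-0.232 -0.    -0.973]
 [-0.    -1.     0.   ]]
[-1.249  0.063 -1.265]
```

Call:
carry_out([
  {"x": -0.8,"y": -0.04,"z": -0.34,"rx": 0,"ry": -0.638,"rz": 0,"hand": 0.0},
  {"x": -0.8,"y": -0.04,"z": -0.34,"rx": 0,"ry": -0.638,"rz": 0,"hand": 0.0},
  {"x": -0.8,"y": -0.04,"z": -0.34,"rx": 0,"ry": -0.638,"rz": 0,"hand": 0.0},
  {"x": -0.8,"y": -0.04,"z": -0.34,"rx": 0,"ry": -0.638,"rz": 0,"hand": 0.0},
  {"x": -0.8,"y": -0.04,"z": -0.34,"rx": 0,"ry": -0.638,"rz": 0,"hand": 0.0},
  {"x": -0.8,"y": -0.04,"z": -0.34,"rx": 0,"ry": -0.638,"rz": 0,"hand": 0.0},
  {"x": -0.8,"y": -0.04,"z": -0.34,"rx": 0,"ry": -0.638,"rz": 0,"hand": 0.0},
  {"x": -0.8,"y": -0.04,"z": -0.34,"rx": 0,"ry": -0.638,"rz": 0,"hand": 0.0},
  {"x": -0.8,"y": -0.04,"z": -0.34,"rx": 0,"ry": -0.638,"rz": 0,"hand": 0.0},
  {"x": -0.8,"y": -0.04,"z": -0.34,"rx": 0,"ry": -0.638,"rz": 0,"hand": 0.0},
])

```text
time_s: 1.8
tool_pos: [0.4979, -0.3473, 0.2517]
tcp_rot: [-1.211, 1.203, -1.205]
force: [-0.2, -0.7, 0.2]
finger_gap: 0.504
```

```bash
python3 - <<'E'
from h import *
s=observe();print(s["joints"].round(2),s["tool_pos"].round(3),s["finger_gap"],s["time_s"])
print(Ro.from_rotvec(s["tcp_rot"]).as_matrix().round(3)); print(plan((0.606,0.152,.2)))
E
```

```text
[-0.72  0.23 -0.04  1.3   0.    0.85] [ 0.498 -0.347  0.252] 0.5035663557937524 1.8
[[ 0.006  0.002  1.   ]
 [-1.     0.     0.006]
 [-0.    -1.     0.002]]
[-0.997  0.104  0.223]
```

Call:
carry_out([
  {"x": -0.997,"y": 0.1,"z": 0.22,"rx": 0,"ry": 0,"rz": 0,"hand": 0.0},
  {"x": -0.997,"y": 0.1,"z": 0.22,"rx": 0,"ry": 0,"rz": 0,"hand": 0.0},
  {"x": -0.997,"y": 0.1,"z": 0.22,"rx": 0,"ry": 0,"rz": 0,"hand": 0.0},
  {"x": -0.997,"y": 0.1,"z": 0.22,"rx": 0,"ry": 0,"rz": 0,"hand": 0.0},
  {"x": -0.997,"y": 0.1,"z": 0.22,"rx": 0,"ry": 0,"rz": 0,"hand": 0.0},
  {"x": -0.997,"y": 0.1,"z": 0.22,"rx": 0,"ry": 0,"rz": 0,"hand": 0.0},
  {"x": -0.997,"y": 0.1,"z": 0.22,"rx": 0,"ry": 0,"rz": 0,"hand": 0.0},
  {"x": -0.997,"y": 0.1,"z": 0.22,"rx": 0,"ry": 0,"rz": 0,"hand": 0.0},
  {"x": -0.997,"y": 0.1,"z": 0.22,"rx": 0,"ry": 0,"rz": 0,"hand": 0.0},
  {"x": -0.997,"y": 0.1,"z": 0.22,"rx": 0,"ry": 0,"rz": 0,"hand": 0.0},
])

```text
time_s: 2.8
tool_pos: [0.6014, 0.1372, 0.2035]
tcp_rot: [-1.21, 1.204, -1.207]
force: [0.3, -0.6, -0.7]
finger_gap: 0.502
```

```bash
python3 - <<'E'
from h import *
s=observe();print(s["joints"].round(2),s["tool_pos"].round(3),s["finger_gap"],s["time_s"])
cv2.imwrite("pics/w1.png",read_camera("wrist"));cv2.imwrite("pics/t1.png",read_camera("top"))
print(plan((0.606,0.152,.2)))
E
```

```text
[ 0.12  0.28 -0.09  1.21 -0.    1.69] [0.601 0.137 0.203] 0.5019925341346225 2.8
[-0.023  0.005  0.009]
```

View pics/w1.png

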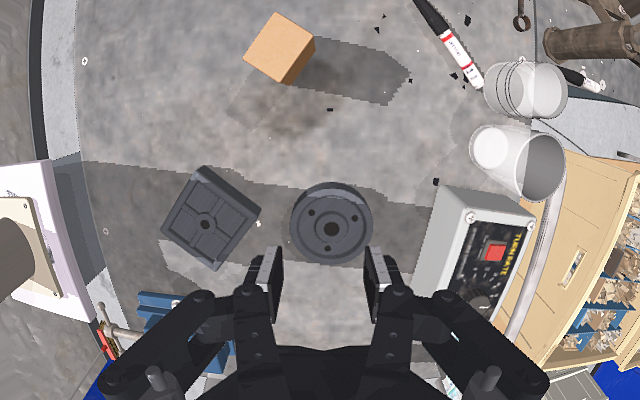

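The wrist picture shows the round weight at (331,225), the square at (210,218), the block at (280,47) and the control box at the right.

```bash
cat >> h.py <<'E'
def wpx2w(u,v,z,s=None):
    k=calibration("wrist");s=s or observe();m=k["mtx"];T=np.array(k["tool_from_camera"])
    a=np.array([u-m[0][2],v-m[1][2]]);r=np.hypot(*a);th=r/m[0][0]
    d=np.r_[np.sin(th)*a/max(r,1e-9),np.cos(th)]
    R=Ro.from_rotvec(s["tcp_rot"]).as_matrix();d=R@T[:3,:3]@d;o=R@T[:3,3]+s["tool_pos"]
    return o+d*(z-o[2])/d[2]
E
python3 - <<'E'
from h import *
print(np.array(calibration("wrist")["tool_from_camera"]).round(3))
for n,u,v,z in [("round",332,224,.028),("sq",209,219,.03),("sqlow",217,270,.03),("sqtop",202,168,.03),("sql",165,237,.03),("sqr",258,213,.03),("blk",280,45,.085),("box",430,285,0)]: print(n,wpx2w(u,v,z).round(3))
print([(np.round(d["position"],3).tolist(),round(d["score"],2)) for t in ["round_weight","square_weight","height_block"] for d in find_in(t,"wrist")[:1]])
E
```

```text
[[-0.001  0.946  0.324 -0.083]
 [-0.001 -0.324  0.946 -0.143]
 [ 1.     0.001  0.001  0.001]
 [ 0.     0.     0.     1.   ]]
round [0.614 0.084 0.028]
sq [0.472 0.088 0.03 ]
sqlow [0.473 0.019 0.03 ]
sqtop [0.47  0.149 0.03 ]
sql [0.408 0.061 0.03 ]
sqr [0.532 0.097 0.03 ]
blk [0.567 0.267 0.085]
box [ 0.757 -0.023  0.   ]
[([0.61, 0.078, 0.022], 0.73), ([0.566, 0.263, 0.088], 0.76)]
```

Call:
carry_out([
  {"x": -0.03,"y": 0.06,"z": 0.019,"rx": 0,"ry": 0,"rz": 0,"hand": 0.0},
  {"x": -0.03,"y": 0.14,"z": 0.019,"rx": 0,"ry": 0,"rz": 0,"hand": 0.0},
  {"x": -0.03,"y": 0.22,"z": 0.019,"rx": 0,"ry": 0,"rz": 0,"hand": 0.0},
  {"x": -0.03,"y": 0.3,"z": 0.019,"rx": 0,"ry": 0,"rz": 0,"hand": 0.0},
  {"x": -0.03,"y": 0.35,"z": 0.019,"rx": 0,"ry": 0,"rz": 0,"hand": 0.0},
  {"x": -0.03,"y": 0.38,"z": 0.019,"rx": 0,"ry": 0,"rz": 0,"hand": 0.0},
  {"x": -0.03,"y": 0.39,"z": 0.019,"rx": 0,"ry": 0,"rz": 0,"hand": 0.0},
  {"x": -0.03,"y": 0.39,"z": 0.019,"rx": 0,"ry": 0,"rz": 0,"hand": 0.0},
])

```text
time_s: 3.85
tool_pos: [0.6111, 0.1493, 0.0087]
tcp_rot: [-1.211, 1.205, -1.207]
force: [0.3, 0.6, 0.6]
finger_gap: 0.503
```

```bash
python3 - <<'E'
from h import *
s=observe();print(s["joints"].round(2),s["tool_pos"].round(3),s["finger_gap"],s["time_s"])
cv2.imwrite("pics/w2.png",read_camera("wrist"))
E
```

```text
[ 0.14  0.47 -0.26  0.84 -0.    1.7 ] [0.611 0.149 0.009] 0.5025733090946798 3.85
```

View pics/w2.png

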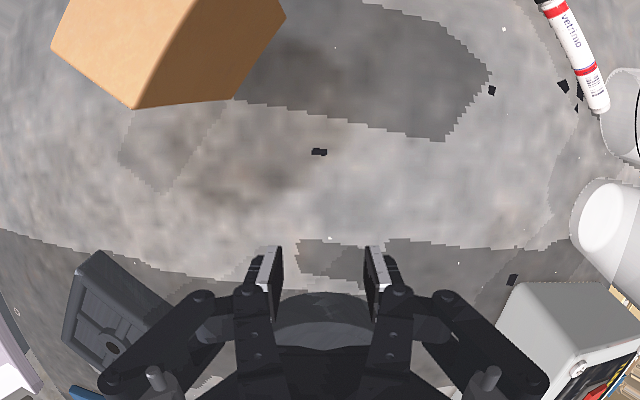

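The fingers are down at (265,280) and (378,280). The disc is centred between them at (321,320). I start the push.

Call:
carry_out([
  {"x": 0.02,"y": 0,"z": 0,"rx": 0,"ry": 0,"rz": 0,"hand": 0.0},
  {"x": 0.04,"y": 0,"z": 0,"rx": 0,"ry": 0,"rz": 0,"hand": 0.0},
  {"x": 0.06,"y": 0,"z": -0.002,"rx": 0,"ry": 0,"rz": 0,"hand": 0.0},
  {"x": 0.08,"y": 0,"z": -0.004,"rx": 0,"ry": 0,"rz": 0,"hand": 0.0},
  {"x": 0.1,"y": 0,"z": -0.006,"rx": 0,"ry": 0,"rz": 0,"hand": 0.0},
  {"x": 0.12,"y": 0,"z": -0.008,"rx": 0,"ry": 0,"rz": 0,"hand": 0.0},
  {"x": 0.14,"y": 0,"z": -0.009,"rx": 0,"ry": 0,"rz": 0,"hand": 0.0},
  {"x": 0.16,"y": 0,"z": -0.01,"rx": 0,"ry": 0,"rz": 0,"hand": 0.0},
  {"x": 0.18,"y": 0,"z": -0.011,"rx": 0,"ry": 0,"rz": 0,"hand": 0.0},
  {"x": 0.2,"y": 0,"z": -0.012,"rx": 0,"ry": 0,"rz": 0,"hand": 0.0},
])

```text
time_s: 4.9
tool_pos: [0.6078, 0.0515, 0.0113]
tcp_rot: [-1.203, 1.203, -1.204]
force: [-0.1, 7.3, 3.4]
finger_gap: 0.5
```

```bash
python3 - <<'E'
from h import *
s=observe();print(s["joints"].round(2),s["tool_pos"].round(3),s["finger_gap"],s["time_s"],s["force"])
cv2.imwrite("pics/t3.png",read_camera("top"))
E
```

```text
[-0.02  0.44 -0.3   0.82  0.01  1.54] [0.608 0.051 0.011] 0.49951870078357946 4.9 [-0.12891583  7.30129187  3.38949511]
```

View pics/t3.png

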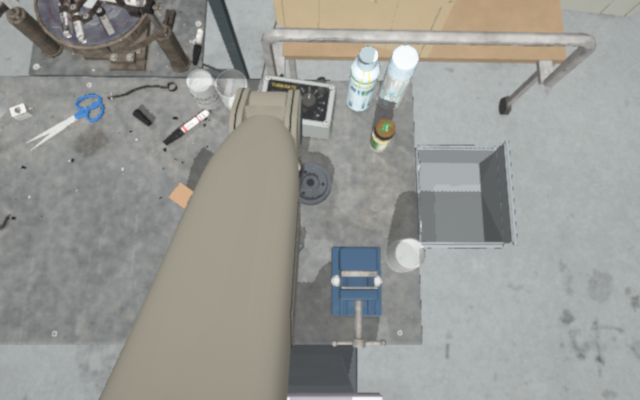

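Call:
carry_out([
  {"x": 0.025,"y": 0.004,"z": -0.002,"rx": 0,"ry": 0,"rz": 0,"hand": 0.0},
  {"x": 0.05,"y": 0.004,"z": -0.004,"rx": 0,"ry": 0,"rz": 0,"hand": 0.0},
  {"x": 0.075,"y": 0.004,"z": -0.006,"rx": 0,"ry": 0,"rz": 0,"hand": 0.0},
  {"x": 0.1,"y": 0.004,"z": -0.008,"rx": 0,"ry": 0,"rz": 0,"hand": 0.0},
  {"x": 0.125,"y": 0.004,"z": -0.01,"rx": 0,"ry": 0,"rz": 0,"hand": 0.0},
  {"x": 0.15,"y": 0.004,"z": -0.012,"rx": 0,"ry": 0,"rz": 0,"hand": 0.0},
  {"x": 0.175,"y": 0.004,"z": -0.014,"rx": 0,"ry": 0,"rz": 0,"hand": 0.0},
  {"x": 0.2,"y": 0.004,"z": -0.016,"rx": 0,"ry": 0,"rz": 0,"hand": 0.0},
  {"x": 0.225,"y": 0.004,"z": -0.018,"rx": 0,"ry": 0,"rz": 0,"hand": 0.0},
  {"x": 0.25,"y": 0.004,"z": -0.02,"rx": 0,"ry": 0,"rz": 0,"hand": 0.0},
])

```text
time_s: 5.95
tool_pos: [0.6001, -0.0735, 0.011]
tcp_rot: [-1.197, 1.2, -1.203]
force: [1.1, 9.8, 7.4]
finger_gap: 0.502
```

```bash
python3 - <<'E'
from h import *
s=observe();print(s["joints"].round(2),s["tool_pos"].round(3),s["finger_gap"],s["time_s"],s["force"])
cv2.imwrite("pics/t4.png",read_camera("top"));cv2.imwrite("pics/w4.png",read_camera("wrist"))
E
```

```text
[-0.23  0.43 -0.32  0.81  0.01  1.33] [ 0.6   -0.073  0.011] 0.5019537967720687 5.95 [1.06789033 9.81788832 7.41166767]
```

View pics/t4.png

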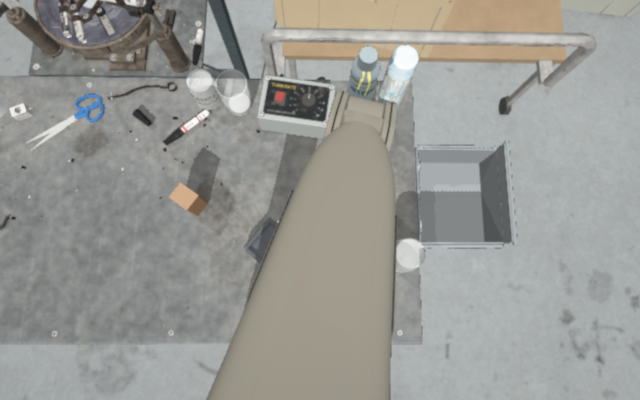

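View pics/w4.png

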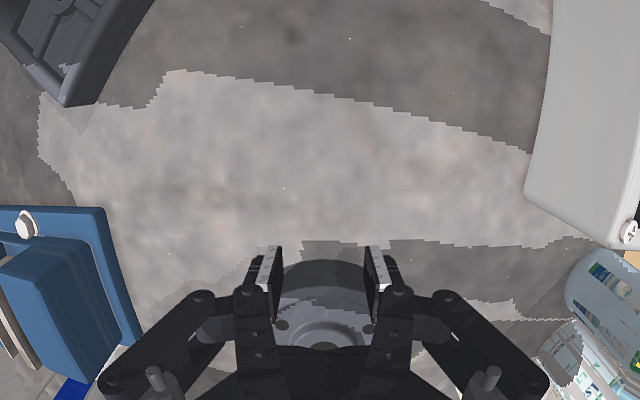

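The disc is still cradled at (322,300), and the block and tumbler are undisturbed. I continue the push.

Call:
carry_out([
  {"x": 0.025,"y": 0,"z": -0.002,"rx": 0,"ry": 0,"rz": 0,"hand": 0.0},
  {"x": 0.05,"y": 0,"z": -0.004,"rx": 0,"ry": 0,"rz": 0,"hand": 0.0},
  {"x": 0.075,"y": 0,"z": -0.006,"rx": 0,"ry": 0,"rz": 0,"hand": 0.0},
  {"x": 0.1,"y": 0,"z": -0.008,"rx": 0,"ry": 0,"rz": 0,"hand": 0.0},
  {"x": 0.125,"y": 0,"z": -0.01,"rx": 0,"ry": 0,"rz": 0,"hand": 0.0},
  {"x": 0.15,"y": 0,"z": -0.01,"rx": 0,"ry": 0,"rz": 0,"hand": 0.0},
  {"x": 0.175,"y": 0,"z": -0.01,"rx": 0,"ry": 0,"rz": 0,"hand": 0.0},
  {"x": 0.2,"y": 0,"z": -0.01,"rx": 0,"ry": 0,"rz": 0,"hand": 0.0},
  {"x": 0.22,"y": 0,"z": -0.01,"rx": 0,"ry": 0,"rz": 0,"hand": 0.0},
  {"x": 0.24,"y": 0,"z": -0.01,"rx": 0,"ry": 0,"rz": 0,"hand": 0.0},
])

```text
time_s: 7.05
tool_pos: [0.5948, -0.1938, 0.0105]
tcp_rot: [-1.197, 1.202, -1.203]
force: [-0.2, 9.8, 6.7]
finger_gap: 0.503
```

```bash
python3 - <<'E'
from h import *
s=observe();print(s["joints"].round(2),s["tool_pos"].round(3),s["finger_gap"],s["time_s"],s["force"])
cv2.imwrite("pics/t5.png",read_camera("top"));cv2.imwrite("pics/w5.png",read_camera("wrist"))
E
```

```text
[-0.42  0.46 -0.27  0.84  0.01  1.14] [ 0.595 -0.194  0.011] 0.5026322179667225 7.05 [-0.16001494  9.82338732  6.74144857]
```

View pics/t5.png

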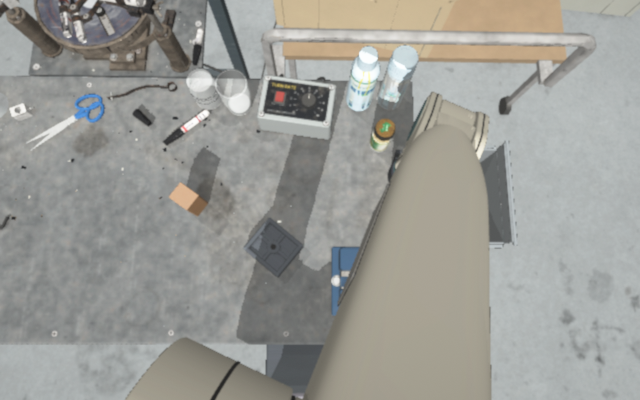

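View pics/w5.png

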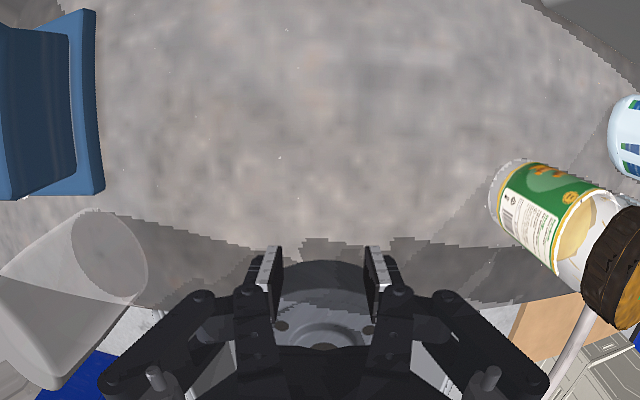

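The round weight is at the edge, with the jar and tumbler standing clear on either side. I push it over.

Call:
carry_out([
  {"x": 0.025,"y": 0,"z": 0,"rx": 0,"ry": 0,"rz": 0,"hand": 0.0},
  {"x": 0.05,"y": 0,"z": 0,"rx": 0,"ry": 0,"rz": 0,"hand": 0.0},
  {"x": 0.075,"y": 0,"z": 0,"rx": 0,"ry": 0,"rz": 0,"hand": 0.0},
  {"x": 0.1,"y": 0,"z": 0,"rx": 0,"ry": 0,"rz": 0,"hand": 0.0},
  {"x": 0.11,"y": 0,"z": 0,"rx": 0,"ry": 0,"rz": 0,"hand": 0.0},
  {"x": 0.11,"y": 0,"z": 0,"rx": 0,"ry": 0,"rz": 0,"hand": 0.0},
  {"x": 0.08,"y": 0,"z": 0,"rx": 0,"ry": 0,"rz": 0,"hand": 0.0},
  {"x": 0.04,"y": 0,"z": 0,"rx": 0,"ry": 0,"rz": 0,"hand": 0.0},
  {"x": 0,"y": -0.05,"z": 0,"rx": 0,"ry": 0,"rz": 0,"hand": 0.0},
  {"x": 0,"y": -0.1,"z": 0,"rx": 0,"ry": 0,"rz": 0,"hand": 0.0},
])

```text
time_s: 8.15
tool_pos: [0.592, -0.191, 0.0592]
tcp_rot: [-1.202, 1.204, -1.2]
force: [-0.1, -0.5, 0.1]
finger_gap: 0.496
```

```bash
python3 - <<'E'
from h import *
s=observe();print(s["joints"].round(2),s["tool_pos"].round(3),s["finger_gap"],s["time_s"],s["force"])
cv2.imwrite("pics/s6.png",read_camera("scene"));cv2.imwrite("pics/w6.png",read_camera("wrist"))
E
```

```text
[-0.42  0.41 -0.23  0.93  0.01  1.14] [ 0.592 -0.191  0.059] 0.4961232958820756 8.15 [-0.07343284 -0.45133924  0.06640192]
```

View pics/s6.png

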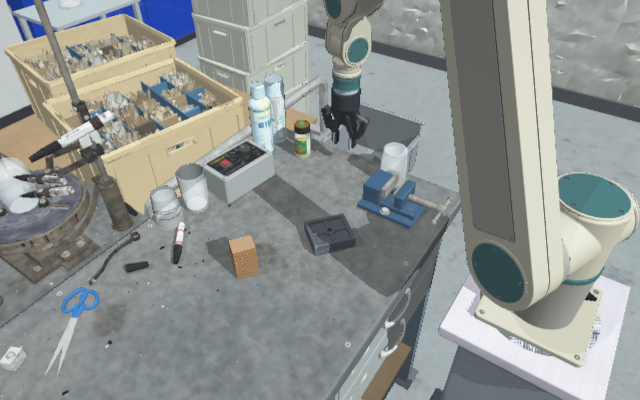

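View pics/w6.png

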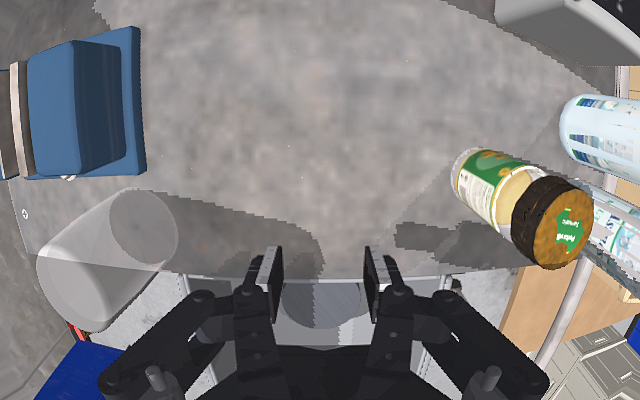

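The bin has the round weight: the bench is clear of it and the force is back to zero. Next I lift and go behind the square's near corner, with the jaws turned along y.

Call:
carry_out([
  {"x": 0,"y": -0.1,"z": 0,"rx": 0,"ry": 0,"rz": 0,"hand": 0.0},
  {"x": 0,"y": -0.2,"z": 0,"rx": 0,"ry": 0,"rz": 0,"hand": 0.0},
  {"x": 0,"y": -0.28,"z": 0,"rx": 0,"ry": 0,"rz": 0,"hand": 0.0},
  {"x": -0.07,"y": -0.28,"z": -0.06,"rx": 0,"ry": -0.07,"rz": 0,"hand": 0.0},
  {"x": -0.14,"y": -0.28,"z": -0.12,"rx": 0,"ry": -0.14,"rz": 0,"hand": 0.0},
  {"x": -0.21,"y": -0.28,"z": -0.18,"rx": 0,"ry": -0.21,"rz": 0,"hand": 0.0},
  {"x": -0.28,"y": -0.28,"z": -0.24,"rx": 0,"ry": -0.28,"rz": 0,"hand": 0.0},
  {"x": -0.35,"y": -0.28,"z": -0.3,"rx": 0,"ry": -0.35,"rz": 0,"hand": 0.0},
  {"x": -0.42,"y": -0.28,"z": -0.36,"rx": 0,"ry": -0.42,"rz": 0,"hand": 0.0},
  {"x": -0.51,"y": -0.28,"z": -0.41,"rx": 0,"ry": -0.49,"rz": 0,"hand": 0.0},
])

```text
time_s: 9.25
tool_pos: [0.3856, 0.0589, 0.2003]
tcp_rot: [-1.523, 0.407, -0.427]
force: [0.2, 0.8, -0.3]
finger_gap: 0.502
```

```bash
cat >> h.py <<'E'
def yawneed(yaw):
    s=observe();R=Ro.from_rotvec(s["tcp_rot"]);z=np.array([np.cos(yaw),np.sin(yaw),0]);y=np.array([0,0,-1.]);x=np.cross(y,z)
    return ((R.inv()*Ro.from_matrix(np.c_[x,y,z])).as_rotvec()/np.deg2rad(120)).round(3)
E
python3 - <<'E'
from h import *
s=observe();print(s["joints"].round(2),s["tool_pos"].round(3),s["finger_gap"],s["time_s"],s["force"].round(1))
print(plan((0.385,0.066,.2)),yawneed(np.pi/2))
cv2.imwrite("pics/w7.png",read_camera("wrist"))
cv2.imwrite("pics/t7.png",read_camera("top"))
E
```

```text
[-0.02 -0.14 -0.54  1.15  0.    0.52] [0.386 0.059 0.2  ] 0.5016993844684035 9.25 [ 0.2  0.8 -0.3]
[-0.008  0.001  0.012] [-0.003 -0.254  0.006]
```

View pics/t7.png

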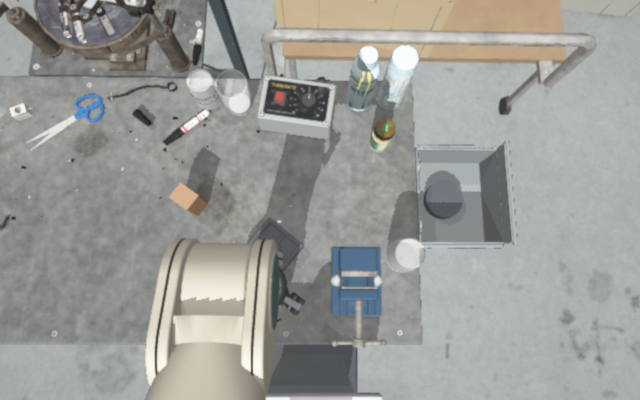

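The round weight lies flat in the bin at (445,197), and the bystanders stand unmoved. I finish the turn.

Call:
carry_out([
  {"x": -0.01,"y": 0.1,"z": 0.012,"rx": 0,"ry": -0.07,"rz": 0,"hand": 0.0},
  {"x": -0.01,"y": 0.1,"z": 0.012,"rx": 0,"ry": -0.14,"rz": 0,"hand": 0.0},
  {"x": -0.01,"y": 0.1,"z": 0.012,"rx": 0,"ry": -0.21,"rz": 0.006,"hand": 0.0},
  {"x": -0.01,"y": 0.1,"z": 0.012,"rx": -0.003,"ry": -0.254,"rz": 0.006,"hand": 0.0},
  {"x": -0.01,"y": 0.1,"z": 0.012,"rx": -0.003,"ry": -0.254,"rz": 0.006,"hand": 0.0},
])

```text
time_s: 9.85
tool_pos: [0.3818, 0.0703, 0.149]
tcp_rot: [-1.568, -0.0, 0.006]
force: [-0.4, -1.2, -0.3]
finger_gap: 0.499
```

```bash
python3 - <<'E'
from h import *
s=observe();print(s["joints"].round(2),s["tool_pos"].round(3),s["finger_gap"],s["time_s"],s["force"].round(1),yawneed(np.pi/2))
cv2.imwrite("pics/w8.png",read_camera("wrist"))
E
```

```text
[ 0.01 -0.09 -0.61  1.05  0.    0.01] [0.382 0.07  0.149] 0.49939989262896956 9.85 [-0.4 -1.2 -0.3] [-0.001  0.002 -0.002]
```

View pics/w8.png

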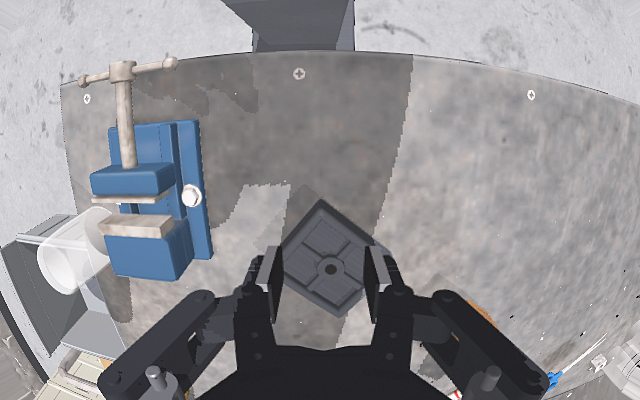

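The wrist view shows the square's near corner at (321,198), centred between the fingers at (270,285) and (375,285). Its middle is at (331,268).

```bash
python3 - <<'E'
from h import *
for n,u,v in [("corner",321,199),("mid",331,268),("left",283,262),("lowR",330,317)]: print(n,wpx2w(u,v,.03).round(3))
print(plan((0.38,0.068,0.009)))
E
```

```text
corner [0.391 0.068 0.03 ]
mid [0.463 0.078 0.03 ]
left [0.457 0.031 0.03 ]
lowR [0.527 0.078 0.03 ]
[-0.003  0.28  -0.005]
```

Call:
carry_out([
  {"x": -0.014,"y": 0.07,"z": -0.002,"rx": 0,"ry": 0,"rz": 0,"hand": 0.0},
  {"x": -0.014,"y": 0.14,"z": -0.002,"rx": 0,"ry": 0,"rz": 0,"hand": 0.0},
  {"x": -0.014,"y": 0.2,"z": -0.002,"rx": 0,"ry": 0,"rz": 0,"hand": 0.0},
  {"x": -0.014,"y": 0.25,"z": -0.002,"rx": 0,"ry": 0,"rz": 0,"hand": 0.0},
  {"x": -0.014,"y": 0.275,"z": -0.002,"rx": 0,"ry": 0,"rz": 0,"hand": 0.0},
  {"x": -0.014,"y": 0.28,"z": -0.002,"rx": 0,"ry": 0,"rz": 0,"hand": 0.0},
  {"x": -0.014,"y": 0.28,"z": -0.002,"rx": 0,"ry": 0,"rz": 0,"hand": 0.0},
])

```text
time_s: 10.6
tool_pos: [0.374, 0.0696, 0.0091]
tcp_rot: [-1.568, 0.003, 0.005]
force: [0.2, 1.8, 1.6]
finger_gap: 0.502
```

```bash
python3 - <<'E'
from h import *
s=observe();print(s["joints"].round(2),s["tool_pos"].round(3),s["finger_gap"],s["time_s"],s["force"].round(1),yawneed(np.pi/2))
cv2.imwrite("pics/w9.png",read_camera("wrist"))
E
```

```text
[ 0.01  0.11 -0.79  0.68  0.    0.01] [0.374 0.07  0.009] 0.5016301054473962 10.6 [0.2 1.8 1.6] [-0.001  0.001 -0.002]
```

View pics/w9.png

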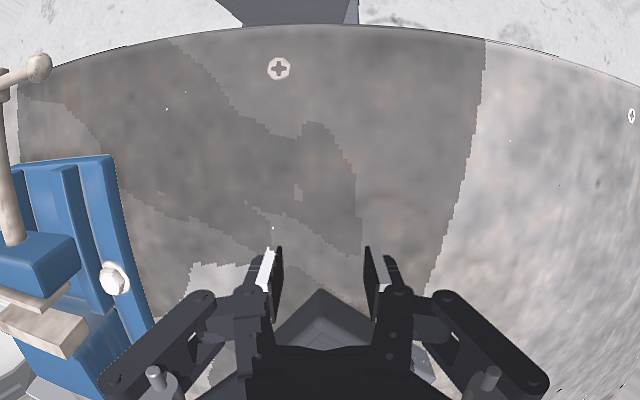

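The corner at (321,290) sits between the fingers. I push toward +x.

Call:
carry_out([
  {"x": 0.02,"y": 0,"z": 0,"rx": 0,"ry": 0,"rz": 0,"hand": 0.0},
  {"x": 0.04,"y": 0,"z": 0,"rx": 0,"ry": 0,"rz": 0,"hand": 0.0},
  {"x": 0.06,"y": 0,"z": 0,"rx": 0,"ry": 0,"rz": 0,"hand": 0.0},
  {"x": 0.08,"y": 0,"z": 0,"rx": 0,"ry": 0,"rz": 0,"hand": 0.0},
  {"x": 0.1,"y": 0,"z": 0,"rx": 0,"ry": 0,"rz": 0,"hand": 0.0},
  {"x": 0.12,"y": 0,"z": 0,"rx": 0,"ry": 0,"rz": 0,"hand": 0.0},
  {"x": 0.14,"y": 0,"z": 0,"rx": 0,"ry": 0,"rz": 0,"hand": 0.0},
  {"x": 0.16,"y": 0,"z": 0,"rx": 0,"ry": 0,"rz": 0,"hand": 0.0},
  {"x": 0.18,"y": 0,"z": 0,"rx": 0,"ry": 0,"rz": 0,"hand": 0.0},
  {"x": 0.2,"y": 0,"z": 0,"rx": 0,"ry": 0,"rz": 0,"hand": 0.0},
])

```text
time_s: 11.65
tool_pos: [0.4661, 0.0699, 0.0078]
tcp_rot: [-1.568, 0.015, 0.018]
force: [-16.1, 0.0, 15.2]
finger_gap: 0.503
```

```bash
python3 - <<'E'
from h import *
s=observe();print(s["joints"].round(2),s["tool_pos"].round(3),s["finger_gap"],s["time_s"],s["force"].round(1),yawneed(np.pi/2))
cv2.imwrite("pics/w10.png",read_camera("wrist"))
cv2.imwrite("pics/t10.png",read_camera("top"))
E
```

```text
[ 0.01  0.26 -0.59  0.74  0.    0.01] [0.466 0.07  0.008] 0.5028944581067822 11.65 [-16.1   0.   15.2] [-0.001  0.001 -0.01 ]
```

View pics/w10.png

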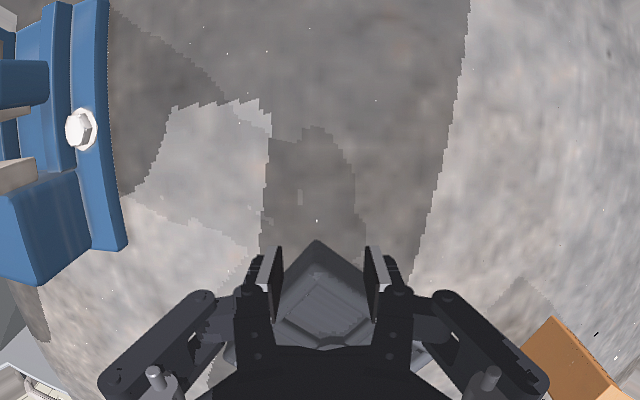

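View pics/t10.png

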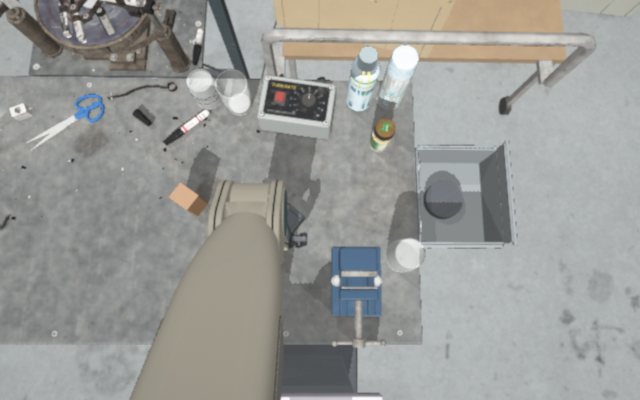

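The square is cradled, with its corner at (318,245). I continue about 65 mm and ease up 2 mm.

Call:
carry_out([
  {"x": 0.02,"y": -0.004,"z": 0,"rx": 0,"ry": 0,"rz": 0,"hand": 0.0},
  {"x": 0.04,"y": -0.004,"z": 0,"rx": 0,"ry": 0,"rz": 0,"hand": 0.0},
  {"x": 0.06,"y": -0.004,"z": 0,"rx": 0,"ry": 0,"rz": 0,"hand": 0.0},
  {"x": 0.08,"y": -0.004,"z": 0,"rx": 0,"ry": 0,"rz": 0,"hand": 0.0},
  {"x": 0.1,"y": -0.004,"z": 0,"rx": 0,"ry": 0,"rz": 0,"hand": 0.0},
  {"x": 0.12,"y": -0.004,"z": 0,"rx": 0,"ry": 0,"rz": 0,"hand": 0.0},
  {"x": 0.13,"y": -0.004,"z": 0,"rx": 0,"ry": 0,"rz": 0,"hand": 0.0},
  {"x": 0.13,"y": -0.004,"z": 0,"rx": 0,"ry": 0,"rz": 0,"hand": 0.0},
  {"x": 0.08,"y": -0.004,"z": 0,"rx": 0,"ry": 0,"rz": 0,"hand": 0.0},
  {"x": 0.02,"y": -0.004,"z": 0,"rx": 0,"ry": 0,"rz": 0,"hand": 0.0},
])

```text
time_s: 12.75
tool_pos: [0.4843, 0.0698, 0.0105]
tcp_rot: [-1.568, 0.005, 0.007]
force: [0.3, 0.4, -0.1]
finger_gap: 0.498
```

Call:
carry_out([
  {"x": -0.05,"y": -0.02,"z": 0,"rx": 0,"ry": 0,"rz": 0,"hand": 0.0},
  {"x": -0.08,"y": -0.1,"z": 0,"rx": 0,"ry": 0.03,"rz": 0,"hand": 0.0},
  {"x": -0.08,"y": -0.2,"z": 0,"rx": 0,"ry": 0.1,"rz": 0,"hand": 0.0},
  {"x": -0.08,"y": -0.3,"z": 0,"rx": 0,"ry": 0.17,"rz": 0,"hand": 0.0},
  {"x": -0.08,"y": -0.35,"z": 0.07,"rx": 0,"ry": 0.24,"rz": 0,"hand": 0.0},
  {"x": -0.08,"y": -0.35,"z": 0.15,"rx": 0,"ry": 0.31,"rz": 0,"hand": 0.0},
  {"x": -0.08,"y": -0.35,"z": 0.2,"rx": 0,"ry": 0.38,"rz": 0,"hand": 0.0},
  {"x": -0.06,"y": -0.35,"z": 0.24,"rx": 0,"ry": 0.45,"rz": 0,"hand": 0.0},
  {"x": 0.02,"y": -0.35,"z": 0.24,"rx": 0,"ry": 0.52,"rz": 0,"hand": 0.0},
  {"x": 0.08,"y": -0.35,"z": 0.24,"rx": 0,"ry": 0.59,"rz": 0,"hand": 0.0},
])

```text
time_s: 13.75
tool_pos: [0.5283, 0.1907, 0.1865]
tcp_rot: [-1.348, 0.965, -0.957]
force: [0.5, 0.3, 0.9]
finger_gap: 0.5
```

```bash
python3 - <<'E'
from h import *
s=observe();print(s["joints"].round(2),s["tool_pos"].round(3),s["finger_gap"],s["time_s"],s["force"].round(1),yawneed(0))
cv2.imwrite("pics/w11.png",read_camera("wrist"))
cv2.imwrite("pics/t11.png",read_camera("top"))
E
```

```text
[ 0.23  0.19 -0.23  1.15  0.    1.47] [0.528 0.191 0.186] 0.4995496720207371 13.75 [0.5 0.3 0.9] [ 0.002  0.159 -0.002]
```

View pics/w11.png

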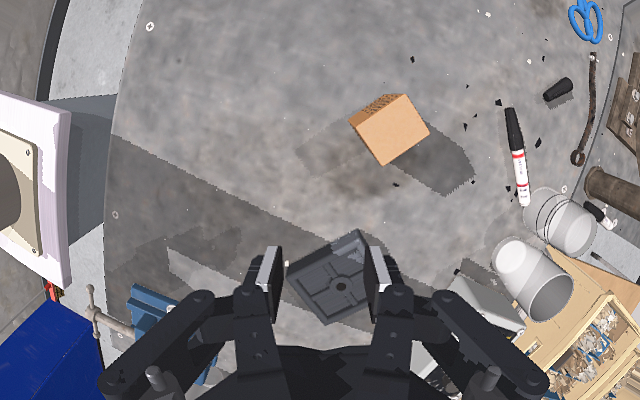

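View pics/t11.png

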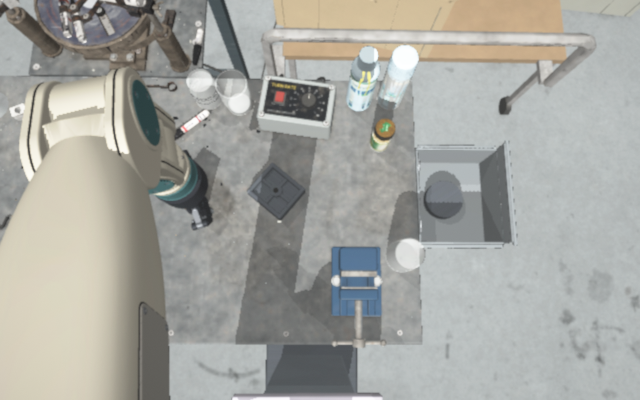

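The square is at (276,191) in the top view, with its left (+y) corner at (248,187).

```bash
python3 - <<'E'
from h import *
for n,u,v in [("mid",276.5,190.5),("L",247.5,187),("T",265.5,164),("R",304.5,190),("B",281,219)]: print(n,px2w("top",u,v,.03).round(3))
for n,u,v in [("mid",342,286),("topcorner",361,230),("left",287,263)]: print(n,wpx2w(u,v,.03).round(3))
im=cv2.imread("pics/t11.png");cv2.imwrite("pics/t11z.png",cv2.resize(im[150:235,235:320],None,fx=7,fy=7,interpolation=cv2.INTER_CUBIC))
E
```

```text
mid [0.587 0.073 0.03 ]
L [0.595 0.138 0.03 ]
T [0.648 0.1   0.03 ]
R [0.589 0.01  0.03 ]
B [0.523 0.062 0.03 ]
mid [0.595 0.076 0.03 ]
topcorner [0.589 0.151 0.03 ]
left [0.526 0.085 0.03 ]
```

View pics/t11z.png

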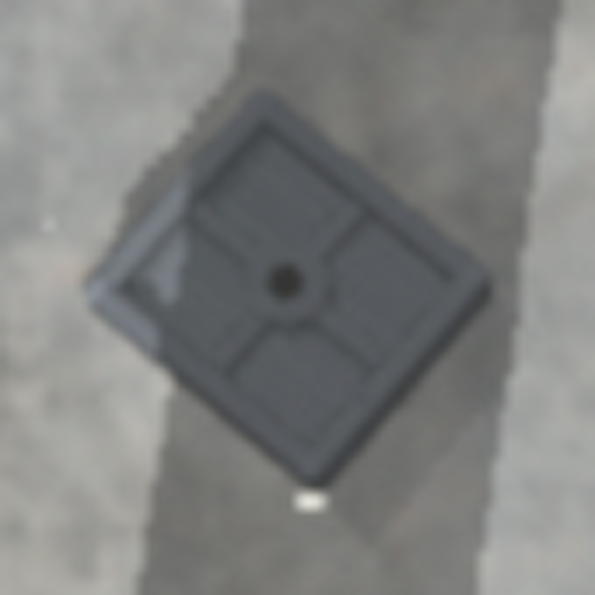

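```bash
python3 - <<'E'
from h import *
print(plan((0.589,0.158,0.15)),yawneed(0))
E
```

```text
[0.099 0.072 0.089] [ 0.001  0.159 -0.002]
```

Call:
carry_out([
  {"x": 0.06,"y": 0.03,"z": 0.05,"rx": 0,"ry": 0.07,"rz": 0,"hand": 0.0},
  {"x": 0.099,"y": 0.07,"z": 0.089,"rx": 0,"ry": 0.14,"rz": 0,"hand": 0.0},
  {"x": 0.099,"y": 0.07,"z": 0.089,"rx": 0,"ry": 0.159,"rz": 0,"hand": 0.0},
  {"x": 0.099,"y": 0.07,"z": 0.089,"rx": 0,"ry": 0.159,"rz": 0,"hand": 0.0},
])

```text
time_s: 14.25
tool_pos: [0.5893, 0.1574, 0.1503]
tcp_rot: [-1.209, 1.213, -1.204]
force: [-0.7, -0.3, -0.1]
finger_gap: 0.5
```

```bash
python3 - <<'E'
from h import *
s=observe();print(s["joints"].round(2),s["tool_pos"].round(3),s["time_s"],yawneed(0),plan((0.589,0.158,0.010)))
cv2.imwrite("pics/w12.png",read_camera("wrist"))
for n,u,v in [("sq",0,0)]: pass
E
```

```text
[ 0.15  0.3  -0.17  1.1   0.    1.72] [0.589 0.157 0.15 ] 14.25 [ 0.002  0.    -0.002] [-0.     0.281  0.   ]
```

View pics/w12.png

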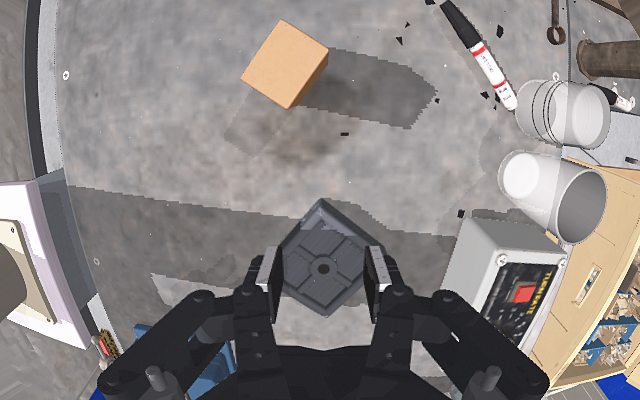

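Corner (322,199) is centred between the fingers, with the block well clear at (285,65). I descend.

Call:
carry_out([
  {"x": -0.01,"y": 0.07,"z": 0,"rx": 0,"ry": 0,"rz": 0,"hand": 0.0},
  {"x": -0.01,"y": 0.14,"z": 0,"rx": 0,"ry": 0,"rz": 0,"hand": 0.0},
  {"x": -0.01,"y": 0.2,"z": 0,"rx": 0,"ry": 0,"rz": 0,"hand": 0.0},
  {"x": -0.01,"y": 0.25,"z": 0,"rx": 0,"ry": 0,"rz": 0,"hand": 0.0},
  {"x": -0.01,"y": 0.275,"z": 0,"rx": 0,"ry": 0,"rz": 0,"hand": 0.0},
  {"x": -0.01,"y": 0.28,"z": 0,"rx": 0,"ry": 0,"rz": 0,"hand": 0.0},
  {"x": -0.01,"y": 0.28,"z": 0,"rx": 0,"ry": 0,"rz": 0,"hand": 0.0},
])

```text
time_s: 15.0
tool_pos: [0.5894, 0.1636, 0.0119]
tcp_rot: [-1.209, 1.21, -1.204]
force: [0.5, 0.3, -0.1]
finger_gap: 0.501
```

```bash
python3 - <<'E'
from h import *
s=observe();print(s["joints"].round(2),s["tool_pos"].round(3),s["time_s"],s["force"].round(1))
cv2.imwrite("pics/w13.png",read_camera("wrist"))
E
```

```text
[ 0.16  0.45 -0.29  0.83  0.    1.73] [0.589 0.164 0.012] 15.0 [ 0.5  0.3 -0.1]
```

View pics/w13.png

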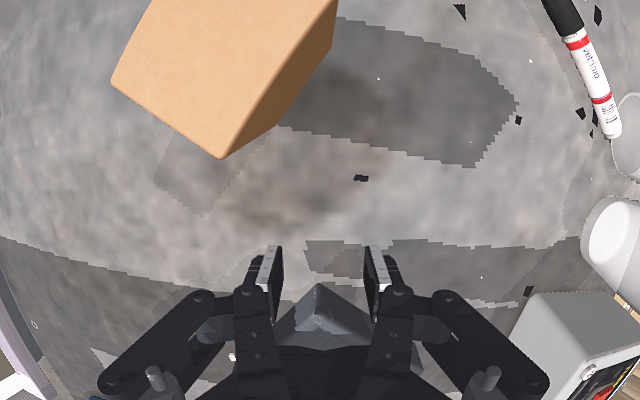

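The corner at (318,285) is between the fingers. I push toward the bin.

Call:
carry_out([
  {"x": 0.022,"y": 0.002,"z": 0,"rx": 0,"ry": 0,"rz": 0,"hand": 0.0},
  {"x": 0.044,"y": 0.002,"z": 0,"rx": 0,"ry": 0,"rz": 0,"hand": 0.0},
  {"x": 0.066,"y": 0.002,"z": 0,"rx": 0,"ry": 0,"rz": 0,"hand": 0.0},
  {"x": 0.088,"y": 0.002,"z": -0.001,"rx": 0,"ry": 0,"rz": 0,"hand": 0.0},
  {"x": 0.11,"y": 0.002,"z": -0.002,"rx": 0,"ry": 0,"rz": 0,"hand": 0.0},
  {"x": 0.132,"y": 0.002,"z": -0.003,"rx": 0,"ry": 0,"rz": 0,"hand": 0.0},
  {"x": 0.154,"y": 0.002,"z": -0.004,"rx": 0,"ry": 0,"rz": 0,"hand": 0.0},
  {"x": 0.176,"y": 0.002,"z": -0.005,"rx": 0,"ry": 0,"rz": 0,"hand": 0.0},
  {"x": 0.198,"y": 0.002,"z": -0.006,"rx": 0,"ry": 0,"rz": 0,"hand": 0.0},
  {"x": 0.22,"y": 0.002,"z": -0.007,"rx": 0,"ry": 0,"rz": 0,"hand": 0.0},
])

```text
time_s: 16.05
tool_pos: [0.5882, 0.0562, 0.0125]
tcp_rot: [-1.199, 1.21, -1.198]
force: [0.0, 10.5, 4.0]
finger_gap: 0.498
```

```bash
python3 - <<'E'
from h import *
s=observe();print(s["joints"].round(2),s["tool_pos"].round(3),s["time_s"],s["force"].round(1),yawneed(0))
cv2.imwrite("pics/w14.png",read_camera("wrist"))
E
```

```text
[-0.02  0.41 -0.35  0.81  0.01  1.55] [0.588 0.056 0.012] 16.05 [ 0.  10.5  4. ] [-0.002  0.002 -0.006]
```

View pics/w14.png

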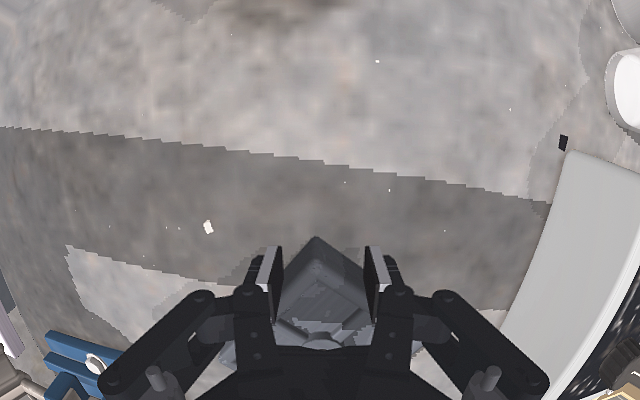

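It stays cradled, with the corner at (317,240) and a force of 10.5 N.

Call:
carry_out([
  {"x": 0.025,"y": 0.002,"z": -0.001,"rx": 0,"ry": 0,"rz": 0,"hand": 0.0},
  {"x": 0.05,"y": 0.002,"z": -0.002,"rx": 0,"ry": 0,"rz": 0,"hand": 0.0},
  {"x": 0.075,"y": 0.002,"z": -0.003,"rx": 0,"ry": 0,"rz": 0,"hand": 0.0},
  {"x": 0.1,"y": 0.002,"z": -0.004,"rx": 0,"ry": 0,"rz": 0,"hand": 0.0},
  {"x": 0.125,"y": 0.002,"z": -0.005,"rx": 0,"ry": 0,"rz": 0,"hand": 0.0},
  {"x": 0.15,"y": 0.002,"z": -0.006,"rx": 0,"ry": 0,"rz": 0,"hand": 0.0},
  {"x": 0.175,"y": 0.002,"z": -0.007,"rx": 0,"ry": 0,"rz": 0,"hand": 0.0},
  {"x": 0.2,"y": 0.002,"z": -0.008,"rx": 0,"ry": 0,"rz": 0,"hand": 0.0},
  {"x": 0.225,"y": 0.002,"z": -0.009,"rx": 0,"ry": 0,"rz": 0,"hand": 0.0},
  {"x": 0.25,"y": 0.002,"z": -0.01,"rx": 0,"ry": 0,"rz": 0,"hand": 0.0},
])

```text
time_s: 17.1
tool_pos: [0.585, -0.0677, 0.0122]
tcp_rot: [-1.191, 1.21, -1.194]
force: [1.6, 14.3, 10.8]
finger_gap: 0.499
```

```bash
python3 - <<'E'
from h import *
s=observe();print(s["joints"].round(2),s["tool_pos"].round(3),s["time_s"],s["force"].round(1),yawneed(0))
cv2.imwrite("pics/w15.png",read_camera("wrist"))
E
```

```text
[-0.24  0.41 -0.35  0.81  0.02  1.33] [ 0.585 -0.068  0.012] 17.1 [ 1.6 14.3 10.8] [-0.004  0.002 -0.01 ]
```

View pics/w15.png

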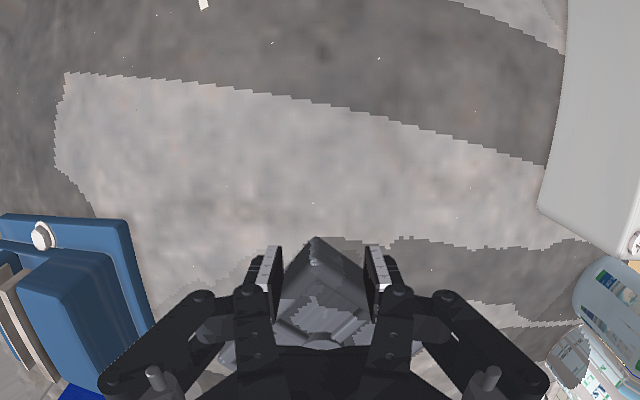

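The square is still cradled at (318,290), with clear room on both sides.

Call:
carry_out([
  {"x": 0.025,"y": 0,"z": -0.001,"rx": 0,"ry": 0,"rz": 0,"hand": 0.0},
  {"x": 0.05,"y": 0,"z": -0.002,"rx": 0,"ry": 0,"rz": 0,"hand": 0.0},
  {"x": 0.075,"y": 0,"z": -0.004,"rx": 0,"ry": 0,"rz": 0,"hand": 0.0},
  {"x": 0.1,"y": 0,"z": -0.006,"rx": 0,"ry": 0,"rz": 0,"hand": 0.0},
  {"x": 0.125,"y": 0,"z": -0.008,"rx": 0,"ry": 0,"rz": 0,"hand": 0.0},
  {"x": 0.15,"y": 0,"z": -0.008,"rx": 0,"ry": 0,"rz": 0,"hand": 0.0},
  {"x": 0.175,"y": 0,"z": -0.008,"rx": 0,"ry": 0,"rz": 0,"hand": 0.0},
  {"x": 0.2,"y": 0,"z": -0.008,"rx": 0,"ry": 0,"rz": 0,"hand": 0.0},
  {"x": 0.22,"y": 0,"z": -0.008,"rx": 0,"ry": 0,"rz": 0,"hand": 0.0},
  {"x": 0.24,"y": 0,"z": -0.008,"rx": 0,"ry": 0,"rz": 0,"hand": 0.0},
])

```text
time_s: 18.15
tool_pos: [0.5817, -0.1863, 0.012]
tcp_rot: [-1.184, 1.211, -1.19]
force: [-0.5, 16.6, 13.1]
finger_gap: 0.501
```

```bash
python3 - <<'E'
from h import *
s=observe();print(s["joints"].round(2),s["tool_pos"].round(3),s["time_s"],s["force"].round(1),yawneed(0))
cv2.imwrite("pics/w16.png",read_camera("wrist"))
E
```

```text
[-0.43  0.44 -0.3   0.83  0.03  1.14] [ 0.582 -0.186  0.012] 18.15 [-0.5 16.6 13.1] [-0.005  0.002 -0.013]
```

View pics/w16.png

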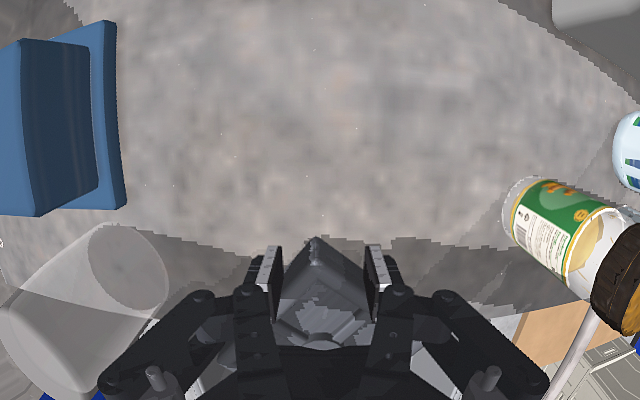

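Call:
carry_out([
  {"x": 0.025,"y": 0,"z": 0,"rx": 0,"ry": 0,"rz": 0,"hand": 0.0},
  {"x": 0.05,"y": 0,"z": 0,"rx": 0,"ry": 0,"rz": 0,"hand": 0.0},
  {"x": 0.075,"y": 0,"z": 0,"rx": 0,"ry": 0,"rz": 0,"hand": 0.0},
  {"x": 0.1,"y": 0,"z": 0,"rx": 0,"ry": 0,"rz": 0,"hand": 0.0},
  {"x": 0.12,"y": 0,"z": 0,"rx": 0,"ry": 0,"rz": 0,"hand": 0.0},
  {"x": 0.13,"y": 0,"z": 0,"rx": 0,"ry": 0,"rz": 0,"hand": 0.0},
  {"x": 0.13,"y": 0,"z": 0,"rx": 0,"ry": 0,"rz": 0,"hand": 0.0},
  {"x": 0.1,"y": 0,"z": 0,"rx": 0,"ry": 0,"rz": 0,"hand": 0.0},
  {"x": 0.05,"y": 0,"z": 0,"rx": 0,"ry": 0,"rz": 0,"hand": 0.0},
  {"x": 0.02,"y": 0,"z": 0,"rx": 0,"ry": 0,"rz": 0,"hand": 0.0},
])

```text
time_s: 19.2
tool_pos: [0.5812, -0.1978, 0.0113]
tcp_rot: [-1.187, 1.211, -1.193]
force: [0.6, 0.2, -0.6]
finger_gap: 0.502
```

```bash
python3 - <<'E'
from h import *
s=observe();print(s["joints"].round(2),s["tool_pos"].round(3),s["time_s"],s["force"].round(1),yawneed(0))
cv2.imwrite("pics/w17.png",read_camera("wrist"))
cv2.imwrite("pics/s17.png",read_camera("scene"))
E
```

```text
[-0.45  0.45 -0.29  0.84  0.02  1.12] [ 0.581 -0.198  0.011] 19.2 [ 0.6  0.2 -0.6] [-0.004  0.002 -0.011]
```

View pics/w17.png

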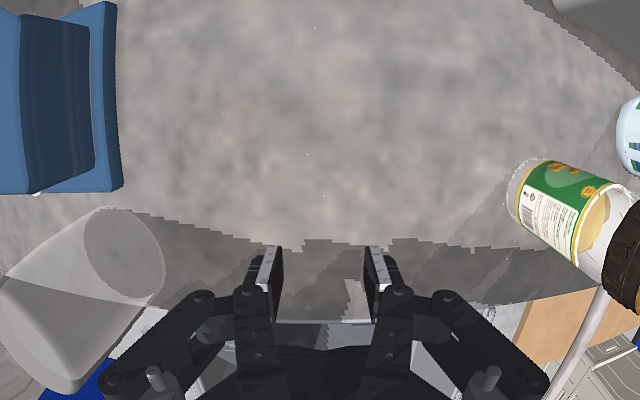

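View pics/s17.png

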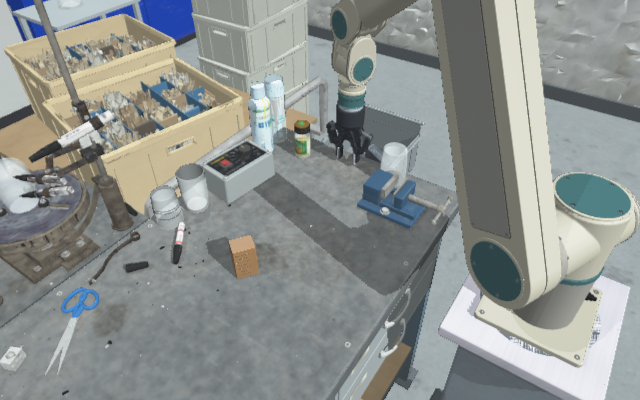

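The square has gone over the edge. I lift clear and move back over the bench so I can see into the bin.

Call:
carry_out([
  {"x": -0.02,"y": -0.1,"z": 0,"rx": 0,"ry": 0,"rz": 0,"hand": 0.0},
  {"x": -0.02,"y": -0.2,"z": 0,"rx": 0,"ry": 0,"rz": 0,"hand": 0.0},
  {"x": -0.02,"y": -0.3,"z": 0,"rx": 0,"ry": 0,"rz": 0,"hand": 0.0},
  {"x": -0.02,"y": -0.38,"z": 0,"rx": 0,"ry": 0,"rz": 0,"hand": 0.0},
  {"x": -0.1,"y": -0.4,"z": -0.1,"rx": 0,"ry": 0,"rz": 0,"hand": 0.0},
  {"x": -0.2,"y": -0.4,"z": -0.1,"rx": 0,"ry": 0,"rz": 0,"hand": 0.0},
  {"x": -0.3,"y": -0.4,"z": -0.1,"rx": 0,"ry": 0,"rz": 0,"hand": 0.0},
  {"x": -0.4,"y": -0.4,"z": -0.1,"rx": 0,"ry": 0,"rz": 0,"hand": 0.0},
  {"x": -0.5,"y": -0.4,"z": -0.1,"rx": 0,"ry": 0,"rz": 0,"hand": 0.0},
  {"x": -0.5,"y": -0.4,"z": -0.1,"rx": 0,"ry": 0,"rz": 0,"hand": 0.0},
])

```text
time_s: 20.3
tool_pos: [0.5277, 0.0514, 0.217]
tcp_rot: [-1.19, 1.206, -1.188]
force: [0.5, 0.0, -0.4]
finger_gap: 0.496
```

```bash
python3 - <<'E'
from h import *
s=observe();print(s["tool_pos"].round(3),s["time_s"],s["force"].round(1))
im=read_camera("top");cv2.imwrite("pics/t18.png",im)
for t in ["round_weight","square_weight","height_block","tumbler_a","frit_jar"]: print(t,[(np.round(d["position"],3).tolist(),round(d["score"],2)) for d in find_in(t,"top")[:2]])
E
```

```text
[0.528 0.051 0.217] 20.3 [ 0.5  0.  -0.4]
round_weight [([0.601, -0.345, -0.09], 0.65)]
square_weight [([0.528, -0.28, -0.003], 0.76)]
height_block [([0.615, -0.413, -0.075], 0.73)]
tumbler_a []
frit_jar [([0.695, -0.159, 0.099], 0.98)]
```

View pics/t18.png

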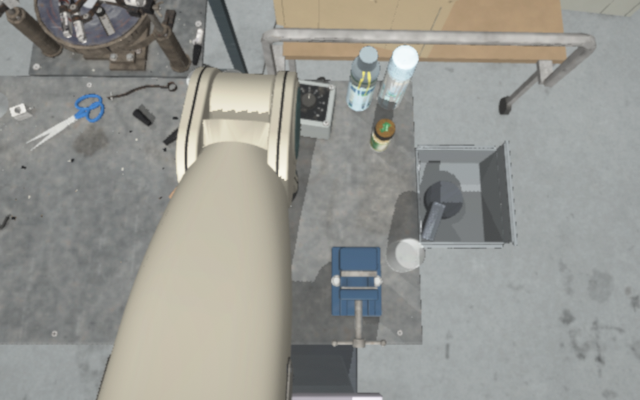

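The square stands on edge in the bin at about (433,222), leaning on the near wall. I need its height, so I look closer.

```bash
python3 - <<'E'
from h import *
im=cv2.imread("pics/t18.png");cv2.imwrite("pics/t18z.png",cv2.resize(im[135:255,405:525],None,fx=5,fy=5,interpolation=cv2.INTER_CUBIC))
print(plan((0.50,-0.33,0.3)))
E
```

```text
[ 0.748 -0.185 -0.058]
```

View pics/t18z.png

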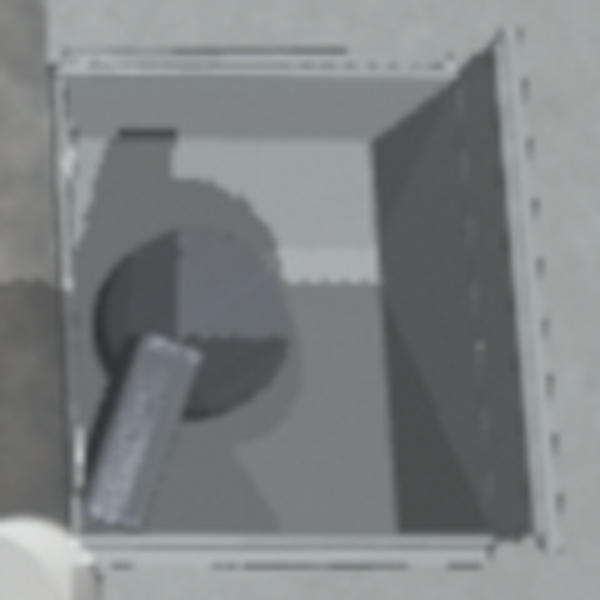

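Call:
carry_out([
  {"x": 0.1,"y": -0.1,"z": 0,"rx": 0,"ry": 0,"rz": 0,"hand": 0.0},
  {"x": 0.2,"y": -0.1,"z": 0,"rx": 0,"ry": 0,"rz": 0,"hand": 0.0},
  {"x": 0.3,"y": -0.1,"z": 0,"rx": 0,"ry": 0,"rz": 0,"hand": 0.0},
  {"x": 0.4,"y": -0.1,"z": 0,"rx": 0,"ry": 0,"rz": 0,"hand": 0.0},
  {"x": 0.5,"y": -0.1,"z": 0,"rx": 0,"ry": 0,"rz": 0,"hand": 0.0},
  {"x": 0.6,"y": -0.1,"z": 0,"rx": 0,"ry": 0,"rz": 0,"hand": 0.0},
  {"x": 0.7,"y": -0.1,"z": 0,"rx": 0,"ry": 0,"rz": 0,"hand": 0.0},
  {"x": 0.8,"y": -0.1,"z": 0,"rx": 0,"ry": 0,"rz": 0,"hand": 0.0},
  {"x": 0.9,"y": -0.1,"z": 0,"rx": 0,"ry": 0,"rz": 0,"hand": 0.0},
  {"x": 0.9,"y": -0.1,"z": 0,"rx": 0,"ry": 0,"rz": 0,"hand": 0.0},
])

```text
time_s: 21.6
tool_pos: [0.5278, -0.4113, 0.2551]
tcp_rot: [-1.186, 1.215, -1.199]
force: [0.4, 0.4, -0.3]
finger_gap: 0.498
```

```bash
python3 - <<'E'
from h import *
s=observe();print(s["tool_pos"].round(3),s["time_s"],s["force"].round(1))
cv2.imwrite("pics/w19.png",read_camera("wrist"));cv2.imwrite("pics/s19.png",read_camera("scene"))
E
```

```text
[ 0.528 -0.411  0.255] 21.6 [ 0.4  0.4 -0.3]
```

View pics/w19.png

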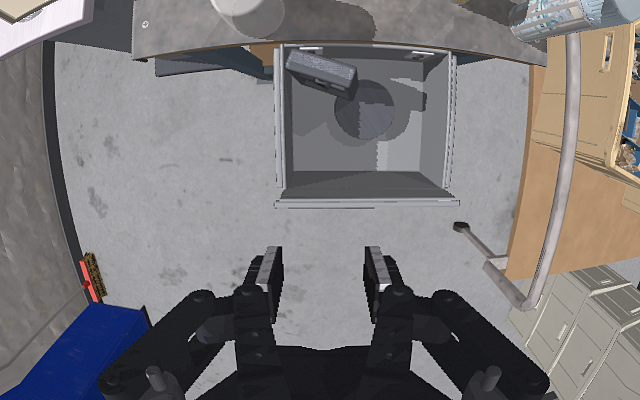

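```bash
python3 - <<'E'
from h import *
im=cv2.imread("pics/w19.png");cv2.imwrite("pics/w19z.png",cv2.resize(im[35:135,265:395],None,fx=6,fy=6,interpolation=cv2.INTER_CUBIC))
E
```

```text
(no output)
```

View pics/w19z.png

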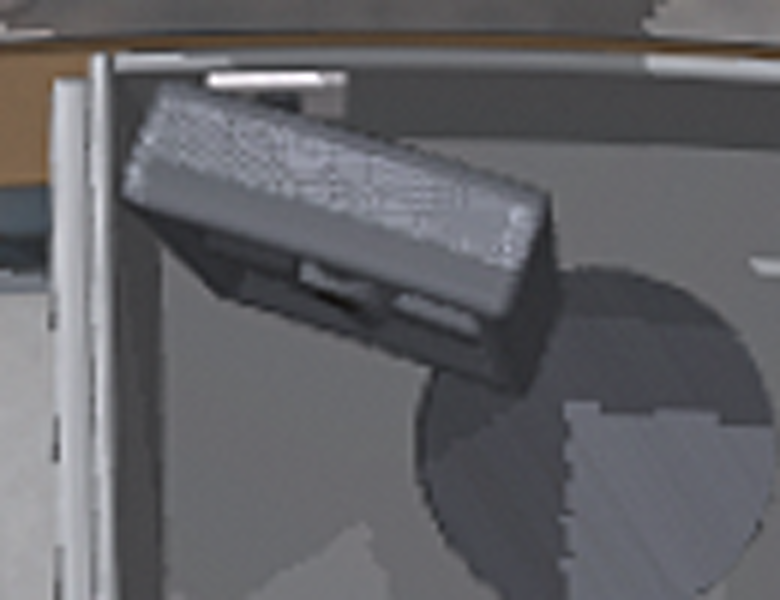

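```bash
python3 - <<'E'
from h import *
P=[]
for a,b in [((435,202),(355.8,68.3)),((445.6,205.4),(348.3,88.3)),((423,238),(292.5,49.2)),((433.6,240),(285.8,67.5))]:
    p0,p1=px2w("top",*a,0),px2w("top",*a,-.1);q0,q1=wpx2w(*b,0),wpx2w(*b,-.1)
    d,e=p1-p0,q1-q0
    s=np.linalg.lstsq(np.c_[d,-e],q0-p0,rcond=None)[0]
    A,B=p0+s[0]*d,q0+s[1]*e; P.append((A+B)/2);print(((A+B)/2).round(3),np.linalg.norm(A-B).round(3))
P=np.array(P);print("mid",P.mean(0).round(3),np.linalg.norm(P[0]-P[2]),np.linalg.norm(P[1]-P[3]),np.linalg.norm(P[0]-P[1]))
E
```

```text
[ 0.569 -0.287  0.016] 0.006
[ 0.561 -0.312  0.013] 0.004
[ 0.489 -0.26  -0.005] 0.008
[ 0.483 -0.284 -0.002] 0.004
mid [ 0.526 -0.286  0.005] 0.08656811958070348 0.08421151708409558 0.026478605526594617
```

Triangulated from both views, the top edge of the upright square sits at about z = 0.005 (mean). With the 100 mm side vertical, its middle is at about -0.045 m. Resting on the floor and the disc would put it at about -0.05. Both are below the -0.03 limit. I check that it's at rest and compare the bystanders with the start.

```bash
python3 - <<'E'
from h import *
a=cv2.imread("pics/scene0.png");b=read_camera("scene");cv2.imwrite("pics/s20.png",b)
t=read_camera("top");t0=cv2.imread("pics/top0.png");t18=cv2.imread("pics/t18.png")
cv2.imwrite("pics/t20.png",t)
def shift(A,B,x,y,w,h):
    A,B=[cv2.cvtColor(I,cv2.COLOR_BGR2GRAY) for I in(A,B)]
    T=A[y:y+h,x:x+w];S=B[y-8:y+h+8,x-8:x+w+8];r=cv2.matchTemplate(S,T,cv2.TM_CCOEFF_NORMED);_,m,_,l=cv2.minMaxLoc(r);return (l[0]-8,l[1]-8),round(m,3)
print("block scene",shift(a,b,225,230,38,52),"top",shift(t0,t,165,180,45,40))
print("jar scene",shift(a,b,290,115,25,45),"top",shift(t0,t,365,112,38,45))
print("tumb scene",shift(a,b,375,140,38,50),"top",shift(t0,t,384,232,38,45))
print("square t18->t20",shift(t18,t,418,195,30,50))
print(find_in("square_weight","top")[:1],find_in("square_weight","scene")[:1])
E
```

```text
block scene ((0, 0), 0.999) top ((0, 0), 1.0)
jar scene ((0, 0), 0.827) top ((0, 0), 0.734)
tumb scene ((0, 0), 0.988) top ((0, 0), 0.999)
square t18->t20 ((0, 0), 1.0)
[{'position': [0.5296, -0.2811, 0.0005], 'score': 0.87}] [{'position': [0.5457, -0.2861, 0.0041], 'score': 0.68}]
```

View pics/s20.png

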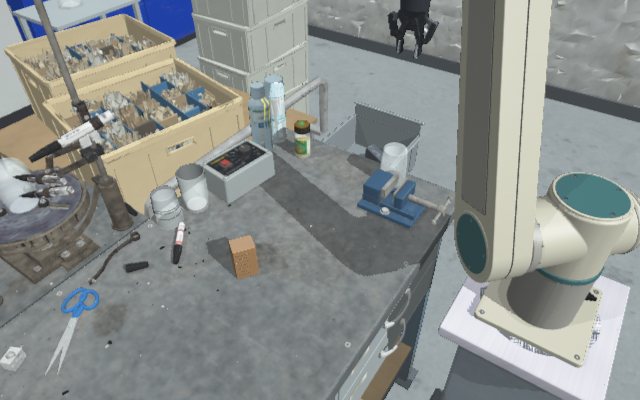

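View pics/t20.png

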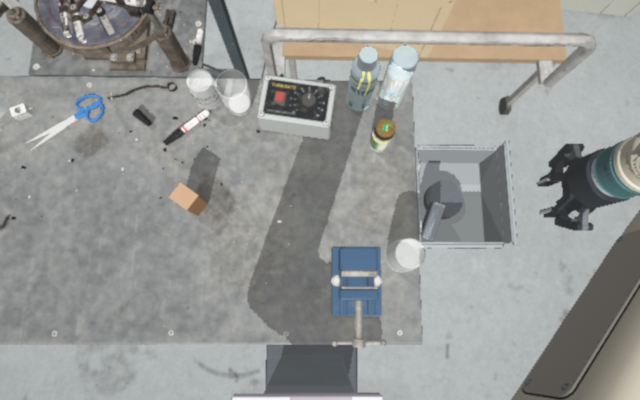

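The square hasn't moved since the last look, the bystanders show zero shift, and the arm is clear.

```bash
python3 - <<'E'
from h import *
s=observe();print(s["time_s"],s["force"].round(1));print(hand_in())
E
```

```text
21.9 [-0.1  0.6 -0.7]
the job is handed in; nothing more can be done
None
```

Both weights are in the bin, and I handed the job in at 21.9 s of the 61 s allowed; no verdict was reported.

I pushed the round weight straight along -y between the half-open fingers. The square was pushed with a corner held between the fingers, first along +x past the vice, then along -y over the edge.

- **Round weight:** it lies flat on the bin floor, near the middle of the bin's length.
- **Square weight:** it stands on edge against the near wall, partly on the round one. I put its middle at about z = -0.045 m, against the -0.03 m limit. That margin is modest, because triangulation from the top and wrist views is only good to 5–8 mm. It had not moved between the last two top pictures.
- **Bystanders:** comparing pictures from the start and end showed zero pixel shift for the height block, tumbler and jar. The jar's match was weaker (0.73–0.83), probably because the shadows and reflections around it changed.
- **Robot:** it ended in free air with about zero force. The highest force I read between moves was about 22 N in total at the wrist.
- **Detector misreads:** at first the network missed the square in the top view and once took the bin for the round weight. Near the end it missed the tumbler, and it reported the height block inside the bin while the arm hid the block. I went by the pictures in those cases.

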